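Tighten the panel clamp with its star wheel

TASK

Tighten the clamp on the embossed silver panel: with the red-handled adjusting tool from the wooden block, reach through the slot in the green cover and gently push the brass star wheel round in the direction of the yellow arrow, about one tooth a stroke, until the leather-faced jaw is snug against the board and the wheel comes up firm. Stop there without forcing it, then stand the tool fully back in its block. Keep the gripper itself off the clamp and leave the other things on the table alone.

Things in the scene. Friction and masses are not known exactly. Their poses are not given: they have to be found in the camera images.
- clamp: Fixed clamp: dark steel base 300 x 200 mm (x -140 to 160 mm); on it a wooden board with an embossed silver panel (50 mm high, back stop 64 mm) and, nearer the robot, a green housing 44 mm (x) x 92 mm (y), 89 mm high, its middle at x = -85 mm. Origin on the table; x points from housing to panel, y along the slot in the direction of the yellow arrow, z up.
- slot (a point): Centre of the access slot at the top face of the green cover (5 mm thick), 89 mm above the table; axes as the clamp's. The slot is 32 mm long (y, -16 to +16 mm) and 13 mm wide (x). Its ends are rigid: keep the blade's middle within 12 mm of this point along y. Over 25 N between tool and clamp does damage.
- wheel_axle (a point): Centre of the brass star wheel, 45 mm under the slot point, axle along x. 10 straight teeth 5 mm thick, 12 mm wide (x), tip radius 36 mm, hub radius 17 mm. Their angle is not known: the blade may land on a tip (9 mm below the cover's top); then lift it and try 5 to 6 mm further along y. A blade reaching 22 to 23 mm below the slot point engages well and clears the hub.
- wheel_top (a point): Top of the star wheel, 9 mm under the slot point. One stroke moves about one tooth; lift the blade clear before going back. Pushing teeth here towards +y tightens. The wheel stays where it is left and turns stiffly (3 to 4 N at the blade). Once the jaw is home it stops dead: a steady 6 to 8 N at the blade, inside the slot's length, means snug.
- jaw (a joint): Gap between the jaw's leather face and the board, m (positive = open, 0 = home, snug on the board). Each tooth (36 degrees) towards +y closes it by 4 mm. It starts 7 to 12 mm open. It is moved only by the wheel.
- block: Fixed light wooden block 70 x 70 x 50 mm that holds the tool upright; origin at the centre of its underside, z up.
- socket (a point): Mouth of the block's hole, on its top face 50 mm above the table, axes as the block's: a rectangular hole 13 mm (x) by 9.5 mm (y) with a 2.5 mm chamfer, 46 mm deep. The tool hangs in it by its handle's shoulder, its x and y along the hole's (or turned by half a turn).
- tool: Adjusting tool, 90 g, upright in the block. Origin at the middle of the blade's lower end, z up. Steel blade 8 mm (x) by 4.5 mm (y), z 0 to 45 mm; red square handle 20 x 20 mm, z = 45 to 105 mm, with a black band. In the block its origin is 45 mm below the socket point. Grip it at z = about 73 mm, fingers closing along its y (the way the blade pushes), firmly.
- blade_tip (a point): The middle of the blade's lower end (the tool's origin; axes as the tool's). Lower it onto the wheel slowly, at about 15 mm/s with a light force stop (2 N): landing on a tooth's tip at 30 mm/s already passes 25 N.
- jar: Small amber jar with red cap, 44 mm across, 55 mm tall, to be left alone. Origin at its underside.
- tin: Green tin box 90 x 130 x 68 mm, to be left alone. Origin at its underside.
- hammer: Hammer lying on the table, to be left alone.
- mallet: Wooden mallet lying on the table, to be left alone.

How it is judged (in metres and radians):
On the way, in this order (a step that is already met when the one before it is completed fails the run):
1. the tool is lifted clear of its block (z of blade_tip in the frame of socket above 0.01 m), for 0.1 s.
2. the blade is through the slot while the jaw is still open (z of blade_tip in the frame of slot below -0.01 m and horizontal distance between blade_tip and slot below 0.022 m and value of joint jaw above 0.002 m), for 0.1 s.
3. the jaw is home, the blade still in the slot (z of blade_tip in the frame of slot below -0.01 m and horizontal distance between blade_tip and slot below 0.022 m and value of joint jaw below 0.0005 m), for 0.2 s.
At the end, for the whole second after the job is handed in: The jaw is home (gap under 0.5 mm); the tool stands in its block again, within 6 mm of the hole's centre, its shoulder within 4 mm of the block's top, upright within 0.1 rad and at rest; jar, tin, hammer and mallet are within 30 mm of where they were (value of joint jaw below 0.0005 m and z of blade_tip in the frame of socket below -0.041 m and horizontal distance between tool and socket below 0.006 m and angle between tool's own z axis and vertical below 0.1 rad and linear speed of tool below 0.02 m/s and distance of each of jar, tin, hammer, mallet from where it was at the start of the episode below 0.03 m); the robot touches nothing.
It fails at once if the tool presses on the clamp or its wheel with more than 25 N (contact force between tool and clamp above 25 N).
It fails at once if the gripper or arm presses on the clamp with more than 4 N (contact force between any of the fingers, the arm and clamp above 4 N).
It fails at once if a bystander is moved by more than 30 mm (distance of any of jar, tin, hammer, mallet from where it was at the start of the episode above 0.03 m).
It also fails if it takes over 72 s, if anything falls off the work surface, if the arm or the gripper's body presses on something with over 40 N, if the wrist force passes 120 N, or if a joint passes its speed limit or range.

ROBOT

A 6-joint arm with a two-finger parallel gripper is mounted at the origin on the work surface. World frame = base frame: x ahead of the robot, y to its left, z up, the work surface at z = 0. Lengths are in mm, angles in rad, forces in N, time in s.
With the tool pointing down it reaches from about 250 to 850 mm from the base axis. Payload 12.5 kg.
Tool frame: the origin (TCP) lies at the very end of the fingers, on their centre line; the grasp point (between the pads) lies 19 mm behind it (robot.grip_depth is the distance from the TCP to the grasp point, in mm); z points along the fingers, y is the line along which they close (so a half turn about z gives the same grasp; the last joint's range is limited). The gripper opens to 93 mm and grips with 3 to 60 N. Pads are 15 mm wide; open, the fingers measure 128 mm over their backs; the gripper's body (75 mm by 188 mm) begins 65 mm behind the grasp point.
Start: joints at [-1.272, 0.351, 1.652, -0, 1.139, -0.085], TCP at [205.963, -509.964, 218.633] pointing down, gripper open.
Joint ranges: [-2.75, 2.75], [-0.79, 2.1], [0.01, 2.65], [-1.57, 4.71], [0.07, 3.14], [-2.87, 2.87]. Speed limits (rad/s): [2.22, 2.22, 2.79, 3.14, 3.14, 3.14].

INTERFACE

Orientations are given as a rotation vector (axis times angle).
In Python, from station import robot gives the robot as it stands. Calls block until the motion is done:
- robot.movep(position, orientation): joint-space move of the TCP to a pose.
- robot.line_to(position, orientation=None, feed=150, force_limit=None): straight line of the TCP; orientation=None keeps the orientation; feed is the mean speed in mm/s. With force_limit (N) it stops when the force on the tool has changed by that much, and returns True; else False.
- robot.move_j(angles): joint-space move.
- robot.set_gripper(opening, force=None): finger opening in mm; force is the grip in N (None keeps the last); returns when the fingers have stopped.
- robot.pause(seconds).
- robot.inverse_kinematics(position, orientation): joint angles nearest the present ones, or None.
- robot.sense(): the state.
- robot.get_image(name): name is "scene" or "side" or "wrist"; returns a dict with "frame" (420x560x3 uint8, blue, green, red), "fovy" (degrees; the focal length in pixels is half the picture's height over the tangent of half this angle, whatever the lens; pixels are square), "cx", "cy" (the principal point, pixels), "eye" and "rotation" of the camera in the world. Camera axes: x right, y up, looking along -z (the intrinsics and any distortion apply to the point x, -y, -z); pixel columns grow to the right and rows downward; lengths in mm; the calibration is good to about 2 mm. A picture is of the moment at which its call begins. There is no depth.
A pose or a line that the arm cannot do raises robot.MotionError and nothing moves.
- robot.job_done(): hands the job in; it is judged then, once.
Trained networks look in the newest picture that a camera, given by its name, has taken for a name from the list of things; names that differ only in an ending like _2 or _b are one class to them, and where a whole thing is asked for, a point or a joint stands for the part that bears it (a point fixed in the world has none). Each returns a list of dicts, best first, with "score" (0 to 1); they miss things now and then, are a little off and sometimes report something else, mostly with a low value. They report only what shows in the picture. A call takes as long as a camera call.
- robot.cut_out(camera, label): "region" (420x560 bool, what is visible of it) and "location" ([column, row] in pixels, amid what is visible of it).
The state is a dict: "t": time; "joint_positions": joint angles; "dq": joint speeds; "effort": joint torques, N m; "tool_pos": TCP position; "tool_rot": TCP orientation; "ft_force": force on the tool from outside, world axes, zero at the start; "torque": the same for the moment, N m; "finger_gap": finger opening in mm; "gripper_force": force on a finger pad.
Only numpy, scipy, OpenCV 4.12 (cv2) and the standard library are available. Lean on these libraries where they do the work, as an engineer would, in place of code of your own. Each camera call takes 0.05 s, during which the arm holds its last target. There are 200 camera calls.

## Working session

There is one attempt and no reset: what is moved stays moved. The work goes in short steps, each a Python script; the robot and the scene stay as the last script left them, time stands still between calls to the robot, and variables do not carry over. Pictures are saved under pics/ and viewed, at most 10 in all, crops included, and the job is handed in when it is done.

```bash
ls; mkdir -p pics; cat > h.py <<'E'
from station import robot
import numpy as np, cv2
def K(im):
    f=210/np.tan(np.radians(im["fovy"])/2)
    return f
def ray(im,uv):
    f=K(im); d=np.array([(uv[0]-im["cx"])/f,-(uv[1]-im["cy"])/f,-1.])
    return np.array(im["eye"]),np.array(im["rotation"])@d
def atz(im,uv,z):
    e,d=ray(im,uv); return e+d*(z-e[2])/d[2]
def proj(im,p):
    q=np.array(im["rotation"]).T@(np.array(p,float)-np.array(im["eye"])); f=K(im)
    return np.array([im["cx"]+f*q[0]/-q[2], im["cy"]-f*q[1]/-q[2]])
E
python3 - <<'E'
from h import *
ims=[]
for n in ["scene","side","wrist"]:
    im=robot.get_image(n); cv2.imwrite(f"pics/{n}0.png",im["frame"])
    print(n,{k:(np.round(v,3).tolist()) for k,v in im.items() if k!="frame"})
    for l in ["clamp","block","tool","jar","tin"]:
        r=robot.cut_out(n,l)
        print(l,[(round(x["score"],2),np.round(x["location"]).tolist(),int(x["region"].sum())) for x in r[:2]])
    ims.append(im["frame"])
print(robot.sense()["t"])
E
```

```text
pics
scene {'fovy': 51.38, 'cx': 276.622, 'cy': 212.74, 'eye': [1221.075, -526.267, 997.438], 'rotation': [0.71, 0.329, 0.828]}
clamp [(0.85, [283.0, 241.0], 6090)]
block [(0.95, [332.0, 181.0], 509)]
tool []
jar [(0.67, [160.0, 267.0], 363)]
tin [(0.65, [381.0, 157.0], 666), (0.56, [209.0, 326.0], 2745)]
side {'fovy': 45.23, 'cx': 282.917, 'cy': 199.097, 'eye': [-220.587, 1196.054, 1082.51], 'rotation': [0.372, -1.211, -2.306]}
clamp [(0.72, [273.0, 216.0], 3767)]
block [(0.88, [246.0, 272.0], 690)]
tool [(0.51, [244.0, 257.0], 152)]
jar [(0.57, [351.0, 183.0], 136), (0.49, [191.0, 320.0], 1038)]
tin [(0.89, [294.0, 166.0], 777)]
wrist {'fovy': 58.749, 'cx': 285.613, 'cy': 210.771, 'eye': [283.966, -477.752, 384.894], 'rotation': [-0.272, 0.183, -1.177]}
clamp []
block []
tool []
jar []
tin []
0.9
```

```bash
sed -i 's/np.array(im\["rotation"\])/R(im)/g' h.py; cat >> h.py <<'E'
def R(im): return cv2.Rodrigues(np.array(im["rotation"],float))[0]
E
python3 - <<'E'
import cv2,numpy as np
for n in ["scene","side"]:
    a=cv2.imread(f"pics/{n}0.png"); cv2.imwrite(f"pics/{n}0v.png",cv2.resize(a,(800,600),interpolation=cv2.INTER_CUBIC))
E
```

```text
(no output)
```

View pics/scene0v.png

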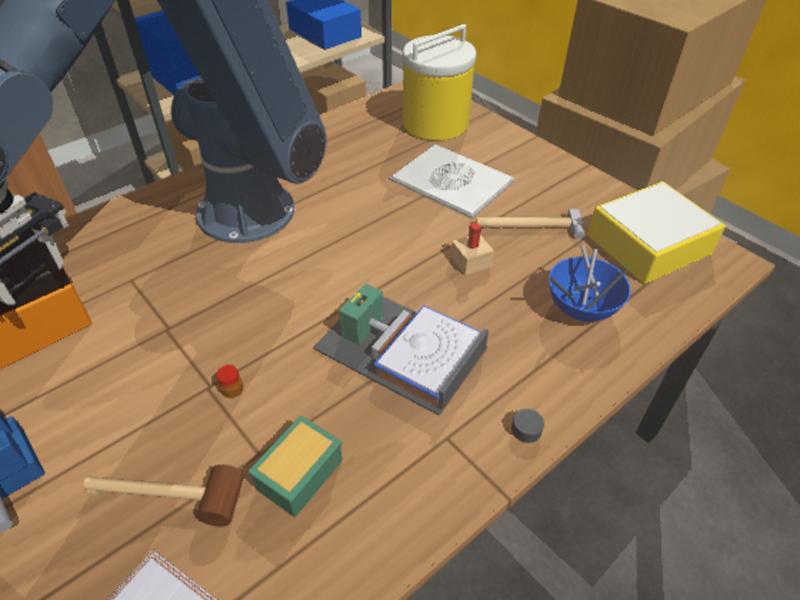

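View pics/side0v.png

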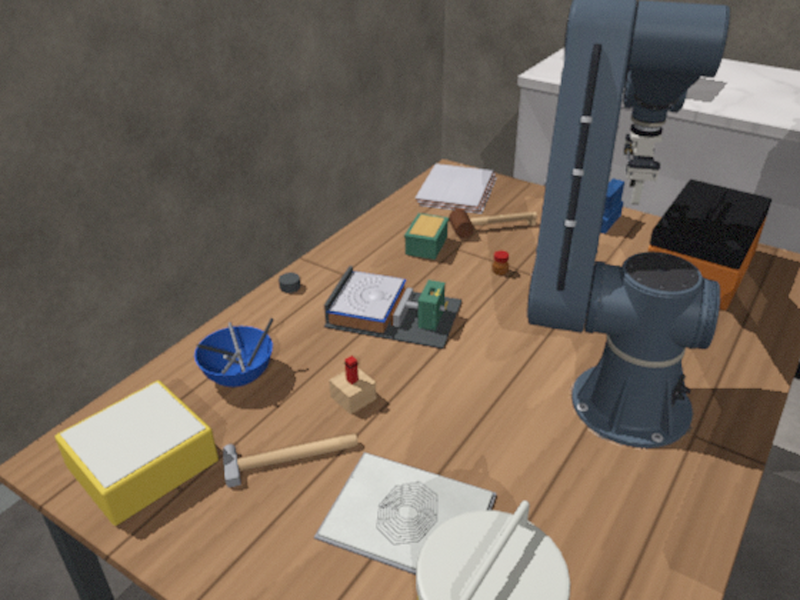

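```bash
python3 - <<'E'
from h import *
S=robot.get_image("scene");D=robot.get_image("side")
def tri(a,b):
    e1,d1=ray(S,np.array(a)*.7);e2,d2=ray(D,np.array(b)*.7)
    d1/=np.linalg.norm(d1);d2/=np.linalg.norm(d2)
    t=np.linalg.lstsq(np.c_[d1,-d2],e2-e1,rcond=None)[0]
    p,q=e1+t[0]*d1,e2+t[1]*d2
    return np.round((p+q)/2,1),round(np.linalg.norm(p-q),1)
print("tooltop",tri((474,225),(351,360)))
print("housing top",tri((364,293),(433,286)))
print("jar",tri((229,372),(501,257)))
for n,sc,si,z in [("housing",(364,293),(433,286),89),("tooltop",(474,225),(351,360),110)]:
    print(n,atz(S,np.array(sc)*.7,z).round(1),atz(D,np.array(si)*.7,z).round(1))
# clamp base corners (scene): left corner, near panel right corner
for uv in [(315,347),(439,411),(487,333)]: print(atz(S,np.array(uv)*.7,8).round(1))
W=robot.get_image("wrist"); s=robot.sense()
T=cv2.Rodrigues(np.array(s["tool_rot"]))[0]
print("cam in tool",(T.T@(np.array(W["eye"])-s["tool_pos"])).round(1)); print((T.T@R(W)).round(3)); print(s["tool_rot"])
E
```

```text
tooltop (array([505.2, 308.1, 110.2]), np.float64(0.7))
housing top (array([508.2, -12.3, 107.8]), np.float64(10.9))
jar (array([ 466.9, -302.5,   50.3]), np.float64(2.4))
housing [498.2   1.4  89. ] [519.1 -40.6  89. ]
tooltop [505.3 308.4 110. ] [505.1 307.7 110. ]
[ 491.4 -124.6    8. ]
[769.4 -35.8   8. ]
[691.9 173.2   8. ]
cam in tool [  84.4   -0.7 -166.3]
[[-0.     0.953  0.304]
 [ 1.     0.    -0.   ]
 [-0.     0.304 -0.953]]
[-3.08390002e+00 -5.99173813e-01  1.74820307e-05]
```

```bash
cat >> h.py <<'E'
def ori(a):
    "tool down, finger line y along world angle a"
    y=np.array([np.cos(a),np.sin(a),0]);z=np.array([0,0,-1.])
    return cv2.Rodrigues(np.c_[np.cross(y,z),y,z])[0].ravel()
E
python3 - <<'E'
from h import *
o=ori(np.radians(-71)); print([robot.inverse_kinematics(p,o) for p in ([505,308,220],[511,-12,200])])
robot.movep([511,-12,215],o)
W=robot.get_image("wrist"); cv2.imwrite("pics/w1.png",W["frame"]); np.save("w1.npy",W,allow_pickle=True)
for l in ["clamp","slot","wheel_top"]: print(l,[(x["score"],x["location"]) for x in robot.cut_out("wrist",l)[:2]])
robot.movep([505,308,230],o)
W2=robot.get_image("wrist"); cv2.imwrite("pics/w2.png",W2["frame"]); np.save("w2.npy",W2,allow_pickle=True)
for l in ["block","tool"]: print(l,[(x["score"],x["location"]) for x in robot.cut_out("wrist",l)[:2]])
print(robot.sense()["t"],robot.sense()["joint_positions"])
cv2.imwrite("pics/w12.png",np.vstack([np.hstack([cv2.resize(x["frame"][60:360,80:480],(400,300)) for x in (W,W2)])]))
E
```

```text
[array([ 4.68974845e-01,  4.24699675e-01,  1.53882606e+00, -4.44089210e-16,
        1.17806692e+00,  1.70815861e+00]), array([-1.14577966e-01,  3.01852097e-01,  1.77114181e+00, -4.44089210e-16,
        1.06859875e+00,  1.12460580e+00])]
clamp [(0.76, [293.6, 108.7]), (0.44, [525.9, 294.9])]
slot [(0.81, [293.0, 110.7])]
wheel_top [(0.6, [295.4, 107.7])]
block [(0.88, [287.0, 170.6])]
tool [(0.87, [284.8, 193.0]), (0.71, [526.2, 186.6])]
4.7167 [ 4.66961571e-01  4.14961196e-01  1.52783767e+00 -1.02444112e-04
  1.19881239e+00  1.70780172e+00]
```

View pics/w12.png

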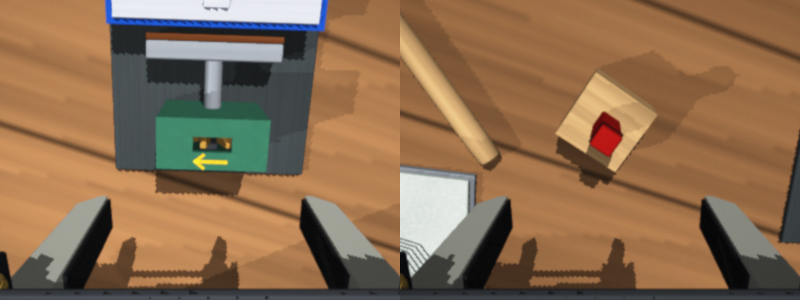

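```bash
python3 - <<'E'
from h import *
W=np.load("w1.npy",allow_pickle=True).item();W2=np.load("w2.npy",allow_pickle=True).item()
a=cv2.resize(W["frame"][150:240,220:360],None,fx=5.6,fy=5.6,interpolation=cv2.INTER_NEAREST)[:500,:784]
b=cv2.resize(W2["frame"][125:250,230:350],None,fx=4.5,fy=4.5,interpolation=cv2.INTER_NEAREST)
cv2.imwrite("pics/a.png",a);cv2.imwrite("pics/b.png",b)
E
```

```text
(no output)
```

View pics/a.png

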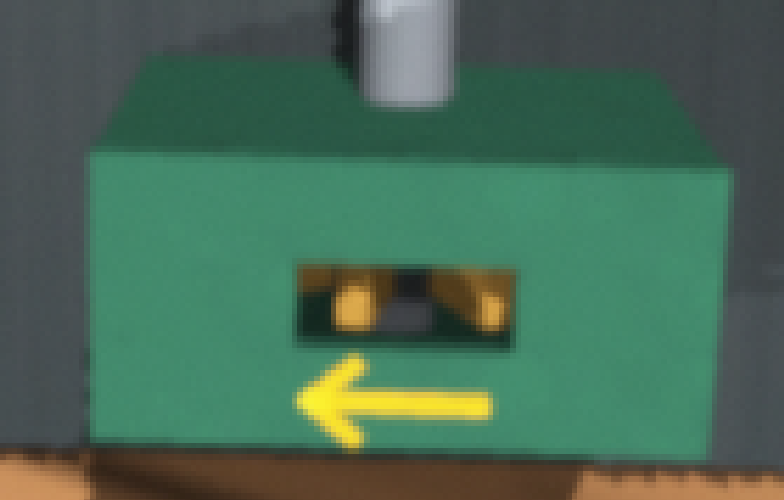

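View pics/b.png

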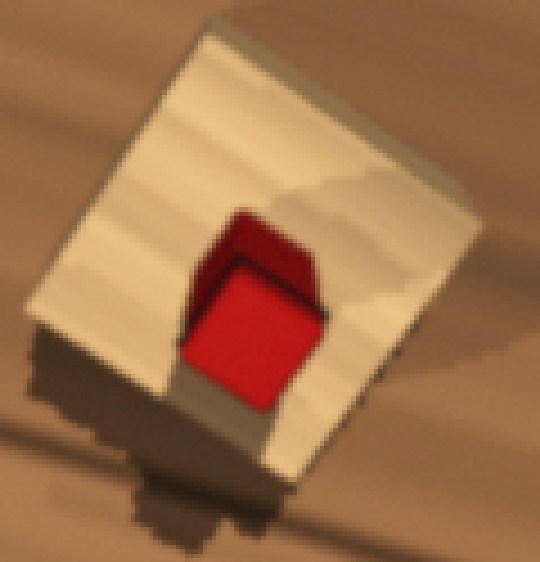

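```bash
python3 - <<'E'
from h import *
W=np.load("w1.npy",allow_pickle=True).item();W2=np.load("w2.npy",allow_pickle=True).item()
def go(im,c,s,off,z,n):
    P=np.array([atz(im,(np.array(u)+.5)/s-.5+off,z)[:2] for u in c]); 
    e=np.roll(P,-1,0)-P
    print(n,"c",P.mean(0).round(1),"len",np.linalg.norm(e,axis=1).round(1),"ang",np.degrees(np.arctan2(e[:,1],e[:,0])).round(1))
    return P
go(W,[(90,152),(732,168),(710,459),(90,443)],5.6,np.array([220,150]),89,"top")
go(W,[(296,265),(517,268),(515,350),(296,346)],5.6,np.array([220,150]),89,"slot")
go(W2,[(242,262),(325,322),(265,412),(180,352)],4.5,np.array([230,125]),110,"tool")
go(W2,[(207,35),(483,225),(297,480),(28,308)],4.5,np.array([230,125]),50,"block")
for x in (W,W2): print(K(x),x["eye"])
E
```

```text
top c [509.1 -18.3] len [91.8 44.5 92.6 44.3] ang [ -72.5 -162.3  107.3   16.6]
slot c [509.3 -18.3] len [32.1 12.5 32.2 12.3] ang [ -71.9 -161.2  107.8   18.3]
tool c [507.5 308.1] len [18.2 19.8 18.9 19.8] ang [-107.7  166.7   72.3  -15. ]
block c [506.  307.4] len [69.7 69.  69.7 69.1] ang [-105.3  164.9   74.7  -15.1]
373.07486337626585 [590.6119287   15.34068971 381.26040054]
373.07486337626585 [584.93439655 335.03513313 396.18424759]
```

```bash
python3 - <<'E'
from h import *
o=ori(np.radians(-105.2)); xy=[506.5,307.7]
robot.set_gripper(55,20)
robot.movep(xy+[140],o); robot.line_to(xy+[59],feed=80)
robot.set_gripper(0,50); s=robot.sense(); print(s["finger_gap"],s["gripper_force"],s["tool_pos"],s["ft_force"])
robot.line_to(xy+[125],feed=80)
xt=cv2.Rodrigues(o)[0][:,0]
robot.line_to((np.array(xy+[125])-70*xt).tolist(),feed=150)
robot.pause(.2)
W=robot.get_image("wrist"); np.save("w3.npy",W,allow_pickle=True)
print(proj(W,xy+[50]),robot.cut_out("wrist","block")[:1] and robot.cut_out("wrist","block")[0]["location"])
s=robot.sense(); print(s["t"],s["finger_gap"],s["ft_force"])
u,v=proj(W,xy+[50]).astype(int)
c=W["frame"][max(0,v-70):v+50,max(0,u-60):u+60]; print(u-60,v-70,c.shape)
cv2.imwrite("pics/w3.png",np.hstack([cv2.resize(c,(400,400*c.shape[0]//c.shape[1])), cv2.resize(W["frame"],(400,300))[:,:] if False else cv2.copyMakeBorder(cv2.resize(W["frame"],(400,300)),0,400*c.shape[0]//c.shape[1]-300,0,0,0)]))
E
```

```text
20.03045866381685 49.99351501464844 [506.51180868 307.69712168  59.05102105] [-0.11923475 -0.03234329  0.15533821]
[285.47524493 116.71090671] [283.3, 111.7]
9.8833 19.73918325393046 [-0.4175315   0.12522585 -0.26449555]
225 46 (120, 120, 3)
```

View pics/w3.png

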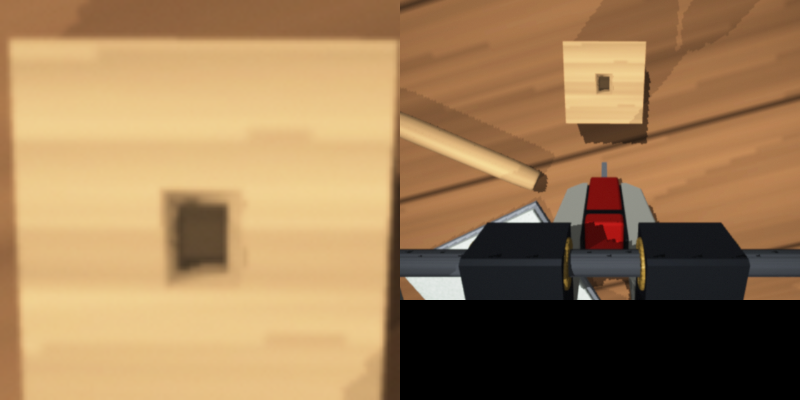

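```bash
python3 - <<'E'
from h import *
W=np.load("w3.npy",allow_pickle=True).item()
uv=(np.array([202,236.5])+.5)/(10/3)-.5+[225,46]
print("hole",uv,atz(W,uv,50).round(1), "inner", atz(W,(np.array([202,235])+.5)/(10/3)-.5+[225,46],48).round(1))
s=robot.sense(); T=cv2.Rodrigues(np.array(s["tool_rot"]))[0]; p=np.array(s["tool_pos"])
for n,q in [("tip front edge L",(4,-2.25,54)),("tip front R",(4,2.25,54)),("shoulder front L",(10,-10,9)),("shoulder R",(10,10,9)),("top front L",(10,-10,-51)),("top front R",(10,10,-51)),("top back R",(-10,10,-51))]:
    print(n,proj(W,p+T@np.array(q,float)).round(1))
c=W["frame"][215:355,240:330]; cv2.imwrite("pics/c.png",cv2.resize(c,None,fx=4.2,fy=4.2,interpolation=cv2.INTER_NEAREST))
E
```

```text
hole [285.25 116.6 ] [506.6 307.8  50. ] inner [506.8 307.8  48. ]
tip front edge L [282.2 226.4]
tip front R [289.3 226.4]
shoulder front L [266.2 245.7]
shoulder R [305.5 245.7]
top front L [257.9 312.1]
top front R [314.2 312.1]
top back R [313. 359.]
```

View pics/c.png

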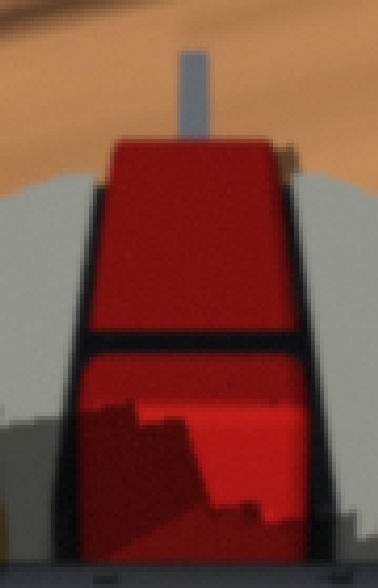

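```bash
cat > c.py <<'E'
from h import *
A=np.radians(-72.5); O=ori(A); Y=-np.array([np.cos(A),np.sin(A),0]); SL=np.array([509.2,-18.3,0])
def P(y,depth): return (SL+Y*y+[0,0,143-depth]).tolist()
def st():
    s=robot.sense(); d=np.array(s["tool_pos"])-SL
    return dict(t=round(s["t"],1),y=round(float(d@Y),1),depth=round(143-d[2],1),f=np.round([np.array(s["ft_force"])@Y,s["ft_force"][2]],1).tolist(),gap=round(s["finger_gap"],1))
def insert(y):
    robot.line_to(P(y,-5),feed=120)
    hit=robot.line_to(P(y,22.5),feed=15,force_limit=2); print("insert",y,hit,st()); return hit
def stroke(y=11,lim=7):
    hit=robot.line_to(P(y,22.5),feed=20,force_limit=lim); print("stroke",hit,st()); return hit
def lift():
    y=st()["y"]; robot.line_to(P(y-1,22.5),feed=20); robot.line_to(P(y-1,-5),feed=80)
E
python3 - <<'E'
from c import *
p=robot.sense()["tool_pos"]; robot.line_to([p[0],p[1],185],feed=150)
robot.movep(P(-2,-42),O); print(st())
if not insert(-2): 
    stroke()
E
```

```text
{'t': 11.8, 'y': -1.4, 'depth': np.float64(-41.6), 'f': [-0.0, -0.7], 'gap': 19.9}
insert -2 False {'t': 14.2, 'y': -2.0, 'depth': np.float64(22.4), 'f': [-0.1, -1.2], 'gap': 19.6}
stroke False {'t': 15.0, 'y': 11.0, 'depth': np.float64(22.4), 'f': [-3.8, -0.4], 'gap': 19.6}
```

```bash
python3 - <<'E'
from c import *
for i in range(3):
    lift()
    if insert(-8): break
    if stroke(): robot.pause(.4); print(st()); break
E
```

```text
insert -8 False {'t': 18.0, 'y': -8.0, 'depth': np.float64(22.4), 'f': [0.8, -0.6], 'gap': 20.0}
stroke False {'t': 19.1, 'y': 11.0, 'depth': np.float64(22.4), 'f': [-3.2, -1.0], 'gap': 20.0}
insert -8 False {'t': 22.1, 'y': -8.0, 'depth': np.float64(22.5), 'f': [-0.5, -1.5], 'gap': 19.8}
stroke True {'t': 22.8, 'y': 4.4, 'depth': np.float64(22.4), 'f': [-3.9, 1.8], 'gap': 19.9}
{'t': 23.2, 'y': 4.3, 'depth': np.float64(22.6), 'f': [-4.0, 3.5], 'gap': 20.0}
```

```bash
python3 - <<'E'
from c import *
hit=robot.line_to(P(11,22.5),feed=8,force_limit=4); print(hit,st()); robot.pause(.4); print(st())
E
```

```text
True {'t': 23.5, 'y': 4.3, 'depth': np.float64(22.5), 'f': [-3.0, 2.1], 'gap': 19.5}
{'t': 23.9, 'y': 4.2, 'depth': np.float64(22.5), 'f': [-1.6, 1.7], 'gap': 19.9}
```

```bash
python3 - <<'E'
from c import *
y=4.2
for i in range(8):
    y+=.4; hit=robot.line_to(P(y,22.5),feed=8,force_limit=6); robot.pause(.2)
    f=[]
    for _ in range(5): f.append(st()["f"][0]); robot.pause(.02)
    print(round(y,1),hit,st(),np.mean(f))
    if np.mean(f)<-6.5 or hit: break
E
```

```text
4.6 False {'t': 24.5, 'y': 4.5, 'depth': np.float64(22.5), 'f': [-4.8, -0.6], 'gap': 20.1} -4.4
5.0 False {'t': 25.0, 'y': 4.6, 'depth': np.float64(22.4), 'f': [-6.5, 0.1], 'gap': 19.6} -5.9399999999999995
5.4 False {'t': 25.5, 'y': 4.8, 'depth': np.float64(22.4), 'f': [-7.8, -0.6], 'gap': 19.8} -7.640000000000001
```

```bash
python3 - <<'E'
from c import *
y=st()["y"]; robot.line_to(P(y-3,22.5),feed=20); robot.line_to(P(y-3,-42),feed=80)
o=ori(np.radians(-105.2)); xy=[506.6,307.8]
robot.movep(xy+[185],o); robot.line_to(xy+[112],feed=100)
W=robot.get_image("wrist"); cv2.imwrite("pics/w4.png",cv2.resize(W["frame"][150:350,185:385],(600,600)))
hit=robot.line_to(xy+[59.5],feed=30,force_limit=4); print(hit,robot.sense())
E
```

```text
False {'t': 30.8917, 'joint_positions': array([ 4.67443106e-01,  6.26222427e-01,  1.65493726e+00, -2.58999045e-05,
        8.60239675e-01,  2.30352775e+00]), 'dq': array([-0.00088268, -0.00016508,  0.00153867, -0.00136438,  0.00059121,
       -0.00014415]), 'effort': array([-1.14053440e-03, -5.95570135e+01, -2.32339400e+01, -3.12491460e-02,
       -6.94583310e-02,  3.65972064e-04]), 'tool_pos': array([506.66728159, 307.8237415 ,  59.62736849]), 'tool_rot': array([-3.11390719e+00,  4.15454412e-01, -2.67975841e-04]), 'ft_force': array([-0.72272274, -0.31912611, -1.00339708]), 'torque': array([ 0.00336596, -0.00077642, -0.01454144]), 'gripper_force': 49.993178844451904, 'finger_gap': 19.905825752279323}
```

Inserted freely; release, retreat and check.

```bash
python3 - <<'E'
from c import *
xy=[506.6,307.8]
robot.line_to(xy+[58.8],feed=10,force_limit=4)
robot.set_gripper(50,20); robot.pause(.2)
robot.line_to(xy+[230],feed=100); 
robot.movep([505,308,230],ori(np.radians(-71))); robot.pause(.3)
W=robot.get_image("wrist"); S=robot.get_image("side")
a=cv2.resize(W["frame"][125:250,230:350],(400,417)); 
b=cv2.resize(S["frame"][190:300,150:350],(380,209)); b=cv2.copyMakeBorder(b,0,208,0,0,0)
cv2.imwrite("pics/end.png",np.hstack([a,b])); print(robot.sense()["t"])
E
```

```text
34.925
```

View pics/end.png

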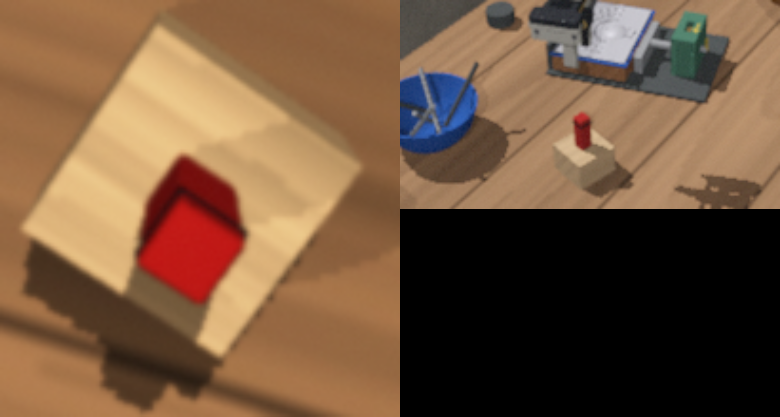

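The tool stands in its block as at the start: its top corners are within about 2 px of the first picture (crop about 185,192 / 245,238). Handing in.

```bash
python3 -c "
from station import robot
print(robot.job_done())"
```

```text
the job is handed in; nothing more can be done
None
```

The jaw was tightened in three strokes until the wheel stopped dead at a steady 7.6 N, the tool was stood back in its block, and the job was handed in at about 35 s; no verdict was returned.

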